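Push a side dish through the flap of the covered serving box

TASK

Push the flat red-lidded steel side dish along its lane with the fingertips, so that it swings the blue flap open and slides right through into the covered box, then draw the fingers back out so that the flap falls shut behind it. Slide the dish gently and keep it flat on the table: do not lift, tip or flick it, and do not shove it into the white-lidded dish already at the back or disturb the bottle, cup and jar beside the lane.

Things in the scene. Friction and masses are not known exactly. Their poses are not given: they have to be found in the camera images.
- box: fixed serving box with its entry lane; the dish slides on the table top itself (z = 0). Origin on the table under the middle of the shut flap; +x points along the lane into the box (roughly from the robot's right to its left), z up. Box: x 3 to 241 mm, clear walls (inner faces y = +-56 mm), clear roof 64 to 67 mm above the table, steel back wall; nothing stands above 67 mm
- lane (a point): front end of the lane, on the table midway between its two steel guide rails, 220 mm before the flap. The rails (10 mm high, 8 mm thick, x -220 to -5 mm in the box's frame) leave a lane 86 mm wide
- doorway (a point): middle of the flap's axle (6 mm thick), 60 mm above the box's origin, carried by two steel posts 67 mm high. The doorway below is 108 mm wide and 57 mm high. Closed fingers tilted 35 to 45 degrees from vertical, tips pointing forward into the box and just above the table, pass under the axle far enough to push the dish through
- flap (a joint): angle of the blue flap (100 mm wide, 50 mm tall, 3 mm thick, about 60 g), hung by its upper edge from the axle; 0 = shut, grows as its lower edge swings into the box (up to 1.45 rad). It opens inwards only, takes well under 1 N, and falls by its own weight within half a second. It rests on the dish's lid until the dish's rear edge is about 27 mm beyond the axle, and then can fall shut
- flap_edge (a point): middle of the flap's lower edge, 10 mm above the table when shut
- dish: the dish to push: flat steel dish with a flat red lid, a plain upright cylinder 64 mm in diameter and 18 mm high, 0.09 to 0.19 kg; origin at the centre of its underside. It starts standing on the table in the lane, its centre 75 to 125 mm in front of the flap
- stored_dish: the same dish with a white lid, standing inside at the back of the box, its centre 175 to 185 mm beyond the flap; origin at the centre of its underside; not to be pushed
- bottle: bystander beside the lane: amber bottle, 56 mm in diameter, 130 mm high; origin at the centre of its underside
- cup: bystander beside the lane: open steel cup, 72 mm in diameter, 75 mm high; origin at the centre of its underside
- jar: bystander beside the lane: small jar, 52 mm in diameter, 70 mm high; origin at the centre of its underside
There are look-alikes about, which are no part of the job. What is shaped like the dish but purple or turquoise is not meant.

How it is judged:
On the way:
1. the dish, in the doorway, holds the flap open (value of joint flap above 0.3 rad and x of dish in the frame of box between -0.032 and 0.03 m), for 0.05 s.
At the end, for the whole second after the job is handed in: The red-lidded dish stands flat and still on the table wholly behind the flap (its centre at least 33.5 mm beyond the flap's plane), the flap hangs shut (under 0.05 rad), the white-lidded dish has moved less than 15 mm and the bottle, cup and jar less than 30 mm (x of dish in the frame of box between 0.0335 and 0.15 m and y of dish in the frame of box between -0.04 and 0.04 m and height (world z) of dish below 0.004 m and angle between dish's own z axis and vertical below 0.08 rad and linear speed of dish below 0.02 m/s and value of joint flap below 0.05 rad and distance of stored_dish from where it was at the start of the episode below 0.015 m and distance of each of bottle, cup, jar from where it was at the start of the episode below 0.03 m); the robot touches nothing.
It fails at once if the dish is lifted off the table (over 10 mm) (height (world z) of dish above 0.01 m).
It fails at once if the dish is tipped (over 0.3 rad) (angle between dish's own z axis and vertical above 0.3 rad).
It fails at once if the dish is flicked (faster than 0.4 m/s) (linear speed of dish above 0.4 m/s).
It fails at once if the white-lidded dish is shoved (over 15 mm) (distance of stored_dish from where it was at the start of the episode above 0.015 m).
It fails at once if the bottle, cup or jar is displaced or knocked over (distance of any of bottle, cup, jar from where it was at the start of the episode above 0.03 m or angle between any of bottle, cup, jar's own z axis and vertical above 0.4 rad).
It also fails if it takes over 43 s, if anything falls off the work surface, if the arm or the gripper's body presses on something with over 40 N, if the wrist force passes 120 N, or if a joint passes its speed limit or range.

ROBOT

A 6-joint arm with a two-finger parallel gripper is mounted at the origin on the work surface. World frame = base frame: x ahead of the robot, y to its left, z up, the work surface at z = 0. Lengths are in m, angles in rad, forces in N, time in s.
With the tool pointing down it reaches from about 0.35 to 0.875 m from the base axis. Payload 4.2 kg.
Tool frame: the origin (TCP) lies midway between the tips of the shut fingers; the grasp point (between the pads) lies 19 mm behind it; z points along the fingers, y is the line along which they close (so a half turn about z gives the same grasp; the last joint's range is limited). The gripper opens to 85 mm and grips with 20 to 120 N. Pads are 22 mm wide; open, the fingers measure 114 mm over their backs; the gripper's body (76 mm by 85 mm) begins 54 mm behind the grasp point. The pads swing forward as they close: fully open they stand 13 mm farther back than shut.
Start: joints at [1.594, 0.385, 0.008, 0, -1.194, -0.259], TCP at [0.146, 0.608, 0.195] pointing down, gripper open.
Joint ranges: [-3.14, 3.14], [-1.21, 2.06], [-1.07, 1.41], [-3.16, 2.05], [-2.99, -0.16], [-3.1, 3.1]. Speed limits (rad/s): [2.79, 2.79, 3.14, 3.14, 3.14, 3.14].

INTERFACE

Orientations are given as a unit quaternion [w, x, y, z].
In Python, from station import * gives the robot as it stands. The module is installed in compiled form; this text tells all that it offers. Calls block until the motion is done:
- move_to(position, orientation): joint-space move of the TCP to a pose.
- move_straight(position, speed=0.15, orientation=None): straight line of the TCP; orientation=None keeps the orientation; speed is the mean speed in m/s.
- movej(angles): joint-space move.
- open_gripper() and clamp(strength=None): open the fingers fully, or close them until they stop; strength is the grip in N (None keeps the last).
- dwell(seconds).
- ik(position, orientation): joint angles nearest the present ones, or None.
- read_state(): the state.
- get_image(name): name is "scene" or "top" or "wrist"; returns a dict with "frame" (400x640x3 uint8, blue, green, red), "range_z" (400x640 float32, m along the optical axis (not along the pixel's ray), 0 where there is no reading), "fx", "fy", "cx", "cy" (pixels), "k1" (the pictures are not rectified: a ray, as slopes to the right and down, at radius r is drawn at 1 + k1 r^2 times it, then the intrinsics apply), "rvec" (rotation vector, rad) and "tvec" (3), from world to camera coordinates, as OpenCV has them. Camera axes: x right, y down, z forward; pixel columns grow to the right and rows downward; lengths in m; the calibration is good to about 2 mm. A picture is of the moment at which its call begins.
A pose or a line that the arm cannot do raises MotionError and nothing moves.
- finish_job(): hands the job in; it is judged then, once.
The state is a dict: "clock": time; "joint_pos": joint angles; "qd": joint speeds; "joint_torque": joint torques, N m; "tool_pos": TCP position; "orientation": TCP orientation; "wrist_force": force on the tool from outside, world axes, zero at the start; "torque": the same for the moment, N m; "opening": finger opening in m; "gripper_force": force on a finger pad.
Only numpy, scipy, OpenCV 4.12 (cv2) and the standard library are available. Lean on these libraries where they do the work, as an engineer would, in place of code of your own. Each camera call takes 0.05 s, during which the arm holds its last target. There are 200 camera calls.

## Working session

There is one attempt and no reset: what is moved stays moved. The work goes in short steps, each a Python script; the robot and the scene stay as the last script left them, time stands still between calls to the robot, and variables do not carry over. Pictures are saved under pics/ and viewed, at most 10 in all, crops included, and the job is handed in when it is done.

```bash
mkdir -p pics; python3 - <<'E'
from station import *
import cv2,pickle
d={}
for n in("scene","top","wrist"):
    d[n]=get_image(n)
    cv2.imwrite(f"pics/{n}0.png",d[n]["frame"])
    print(n,{k:v for k,v in d[n].items() if k not in("frame","range_z")})
pickle.dump(d,open("d.pkl","wb"))
print(read_state())
E
```

```text
scene {'fx': 489.1526833444203, 'fy': 489.1526833444203, 'cx': 326.2547541804851, 'cy': 190.6933633132511, 'k1': -0.0560108061014706, 'rvec': array([ 1.97884274,  1.0072711 , -0.56261457]), 'tvec': array([-0.37007151, -0.15313995,  1.41080122])}
top {'fx': 494.6949984412405, 'fy': 494.6949984412405, 'cx': 318.3387645663884, 'cy': 198.27495982067398, 'k1': -0.08764396793840008, 'rvec': array([ 2.1535491 , -2.1144823 ,  0.20286684]), 'tvec': array([0.02797845, 0.54494475, 1.29677213])}
wrist {'fx': 280.0486290708595, 'fy': 280.0486290708595, 'cx': 317.7633320206383, 'cy': 200.58711565903957, 'k1': -0.02938660707715204, 'rvec': array([-1.81606981,  2.30502257,  0.34566707]), 'tvec': array([ 0.62468436, -0.03947827,  0.380106  ])}
{'clock': 0.15, 'joint_pos': array([ 1.59359783e+00,  3.85372545e-01,  6.96399435e-03, -3.34502452e-04,
       -1.19398163e+00, -2.58613615e-01]), 'qd': array([-0.00104788, -0.00184925,  0.0045847 ,  0.00133136, -0.00096224,
        0.00076942]), 'joint_torque': array([-5.58588308e-04, -3.92679048e+01,  1.88582468e+01,  4.18862119e+00,
       -3.38834398e-03, -2.07863231e-06]), 'tool_pos': array([0.14588933, 0.60724007, 0.19448946]), 'orientation': array([ 8.10855679e-04,  9.93049547e-01, -1.17694257e-01, -4.21673468e-05]), 'wrist_force': array([ 0.26451207,  0.16050911, -0.85258071]), 'torque': array([-0.042406  , -0.06542565,  0.01584903]), 'gripper_force': 0.0, 'opening': 0.08513053354822064}
```

View pics/top0.png

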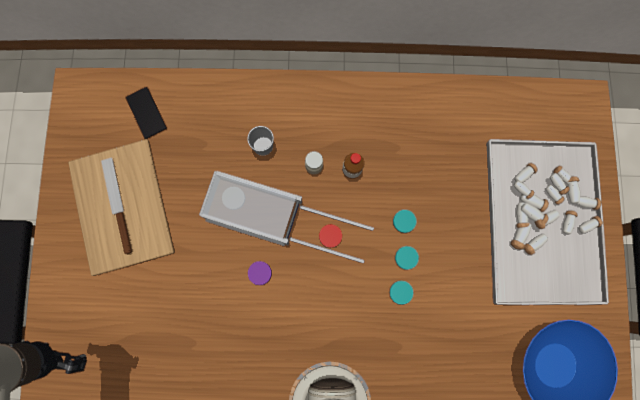

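View pics/scene0.png

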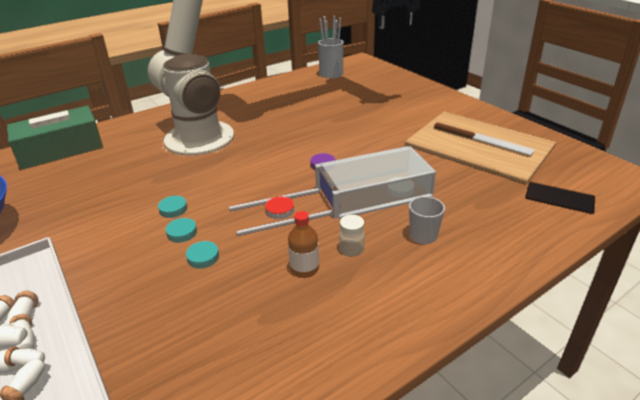

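The top view shows the red dish at (330,236) in the lane. The rail ends are at about (373,229) and (363,261), the box spans x 200–301, and the white-lidded dish is at (233,198). The cup, jar and bottle are on the far side, with turquoise look-alikes beyond the lane front. I'll zoom in to get precise lane pixels.

```bash
cat > h.py <<'E'
import numpy as np,cv2
def cast(im,px,z):
    """pixels -> world points on the plane at height z"""
    px=np.atleast_2d(np.asarray(px,float)); K=np.array([[im["fx"],0,im["cx"]],[0,im["fy"],im["cy"]],[0,0,1]])
    u=cv2.undistortPoints(px.reshape(-1,1,2),K,np.array([im["k1"],0,0,0.])).reshape(-1,2)
    R=cv2.Rodrigues(im["rvec"])[0]; c=-R.T@im["tvec"]
    r=np.c_[u,np.ones(len(u))]@R
    return c+r*((z-c[2])/r[:,2])[:,None]
def blob(im,lo,hi,roi=None,amin=40):
    h=cv2.cvtColor(im["frame"],cv2.COLOR_BGR2HSV); m=cv2.inRange(h,np.array(lo),np.array(hi))
    if lo[0]==0: m|=cv2.inRange(h,np.array([172,lo[1],lo[2]]),np.array([180,255,255]))
    n,_,s,c=cv2.connectedComponentsWithStats(m)
    return [(s[i,4],c[i]) for i in range(1,n) if s[i,4]>amin]
E
python3 - <<'E'
import pickle,cv2
from h import *
d=pickle.load(open("d.pkl","rb"))
for n in("top","scene"):
    for a,c in blob(d[n],(0,170,120),(6,255,255)): print(n,a,c,cast(d[n],c,.018))
    for a,c in blob(d[n],(105,100,40),(128,255,255)): print(n,"blue",a,c)
f=d["top"]["frame"][160:280,195:385]
cv2.imwrite("pics/topc.png",cv2.resize(f,None,fx=4.2,fy=4.2,interpolation=cv2.INTER_CUBIC))
f=d["scene"]["frame"][140:250,220:450]
cv2.imwrite("pics/scc.png",cv2.resize(f,None,fx=3.4,fy=3.4,interpolation=cv2.INTER_CUBIC))
E
```

```text
top 82 [355.19512195 157.59756098] [[ 0.66868025 -0.06462192  0.018     ]]
top 79 [334.79746835 230.05063291] [[ 0.46182986 -0.0091797   0.018     ]]
top blue 6342 [569.6244087  363.30652791]
scene 357 [279.16246499 204.67787115] [[0.45097841 0.00470174 0.018     ]]
scene 166 [301.36144578 217.55421687] [[0.52106182 0.0185193  0.018     ]]
scene blue 117 [  2.06837607 188.2991453 ]
```

View pics/topc.png

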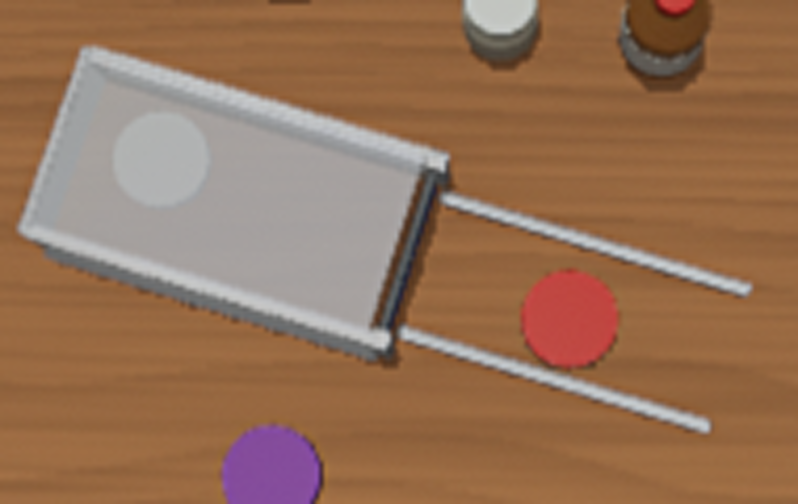

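View pics/scc.png

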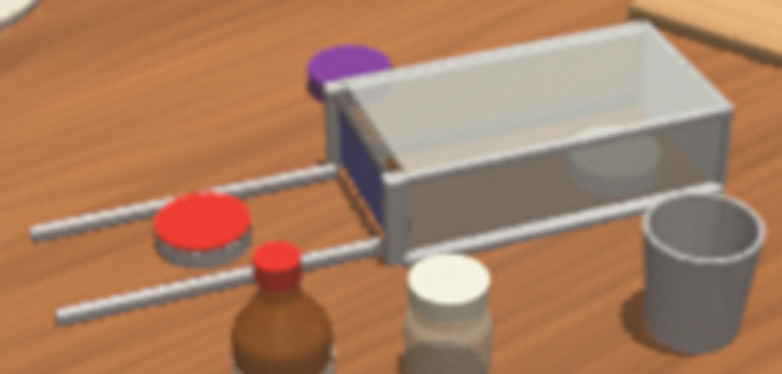

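The zoomed top view shows rail ends at crop pixels (749,290), (445,198), (709,427) and (402,332). The red lid is at (570,318), the white lid at (161,159), and the flap is shut. The scene crop agrees with this. I'll fit the box frame from these and check IK.

```bash
cat >> h.py <<'E'
def red(im,roi):
    x0,y0,x1,y1=roi; h=cv2.cvtColor(im["frame"],cv2.COLOR_BGR2HSV)
    m=cv2.inRange(h,(0,130,90),(8,255,255))|cv2.inRange(h,(170,130,90),(180,255,255))
    k=np.zeros_like(m); k[y0:y1,x0:x1]=m[y0:y1,x0:x1]
    M=cv2.moments(k,True); return np.array([M["m10"],M["m01"]])/M["m00"] if M["m00"] else None
E
python3 - <<'E'
import pickle
from h import *
from station import *
from scipy.spatial.transform import Rotation as Rn
d=pickle.load(open("d.pkl","rb")); t=d["top"]
c=lambda p,z,s=4.2,o=(195,160): cast(t,(np.array(p,float)+.5)/s-.5+np.array(o),z)[:,:2]
P=c([(747,289),(445,199),(707,426),(402,332)],.01)
L=np.array([[-.22,-.047],[-.005,-.047],[-.22,.047],[-.005,.047]])  # order sign checked below
# lane +x -> image left; world +y is image left, world +x image up: box +y = z cross x -> image down
A=L-L.mean(0);B=P-P.mean(0); a=np.arctan2((A[:,0]*B[:,1]-A[:,1]*B[:,0]).sum(),(A*B).sum())
R=np.array([[np.cos(a),-np.sin(a)],[np.sin(a),np.cos(a)]]); o=P.mean(0)-R@L.mean(0)
print("yaw",a,"org",o,"res mm",1e3*(P-o-L@R.T))
loc=lambda w:1e3*(w-o)@R
print("roof corners",loc(c([(446,157),(388,348),(88,47),(22,232)],.067)))
print("white",loc(c([(161,159)],.018)))
px=red(t,(310,215,355,260)); print("dish top",px,loc(cast(t,px,.018)[:,:2]))
s=d["scene"]; px=red(s,(262,195,295,217)); print("dish scene",px,loc(cast(s,px,.018)[:,:2]))
ps=(np.array([(35,232),(60,316)],float)+.5)/3.4-.5+np.array([220,140]); print("rail ends scene",loc(cast(s,ps,.01)[:,:2]))
print("bystanders cup,jar,bottle",loc(cast(t,[(260,133),(314,158),(355,158)],.1)[:,:2]))
np.savez("box.npz",o=o,a=a)
for tilt in(40,45):
  for sg in(1,-1):
    z=np.array([np.cos(a)*np.sin(np.radians(tilt)),np.sin(a)*np.sin(np.radians(tilt)),-np.cos(np.radians(tilt))])
    y=sg*np.array([-np.sin(a),np.cos(a),0]); q=Rn.from_matrix(np.c_[np.cross(y,z),y,z]).as_quat(scalar_first=True)
    for x,zz in((-.19,.12),(-.19,.01),(.03,.01)):
        w=o+R@[x,0]; print(tilt,sg,x,w,ik([*w,zz],q))
E
```

```text
yaw 1.2922134331857968 org [0.48339545 0.10752441] res mm [[ 1.05154507  2.77957995]
 [-1.68178273 -3.15205938]
 [ 0.89940622  3.19651983]
 [-0.26916856 -2.8240404 ]]
roof corners [[ -4.93474    -63.9551815 ]
 [ -6.34052725  63.19561006]
 [237.45790535 -64.95756807]
 [238.3588656   61.47950748]]
white [[178.82122245 -15.40163676]]
dish top [330.21559633 235.50458716] [[-110.40167401    6.75185089]]
dish scene [279.22113022 204.68550369] [[-107.6572754     2.81559351]]
rail ends scene [[-213.00162936   42.13414218]
 [-214.2623295   -52.14887529]]
bystanders cup,jar,bottle [[ 149.0093658  -192.67622414]
 [  -9.52895134 -169.08745262]
 [-113.59511034 -201.25504605]]
40 1 -0.19 [ 0.4311467  -0.07515035] [-0.39537441  0.29193255 -0.29896787 -0.75541899 -1.1976264   0.482706  ]
40 1 -0.19 [ 0.4311467  -0.07515035] [-0.41608192  0.48547485 -0.36108665 -0.83755247 -1.0293247   0.69841028]
40 1 0.03 [0.49164526 0.13636779] [ 0.03066803  0.45116944 -0.37865729 -1.0239558  -0.79924358  0.45790165]
40 -1 -0.19 [ 0.4311467  -0.07515035] [-0.39537441  0.29193255 -0.29896787 -0.75541899 -1.1976264 
[... 197 characters left out ...]
 -1.0239558  -0.79924358 -2.683691  ]
45 1 -0.19 [ 0.4311467  -0.07515035] [-0.45761542  0.33292298 -0.28138933 -0.81910849 -1.26119805  0.56563656]
45 1 -0.19 [ 0.4311467  -0.07515035] [-0.47575883  0.53032708 -0.33716057 -0.88884672 -1.10433771  0.78119473]
45 1 0.03 [0.49164526 0.13636779] [-0.04708992  0.48801967 -0.3738448  -1.11522804 -0.87323344  0.59742585]
45 -1 -0.19 [ 0.4311467  -0.07515035] [-0.45761542  0.33292298 -0.28138933 -0.81910849 -1.26119805 -2.5759561 ]
45 -1 -0.19 [ 0.4311467  -0.07515035] [-0.47575883  0.53032708 -0.33716057 -0.88884672 -1.10433771 -2.36039792]
45 -1 0.03 [0.49164526 0.13636779] [-0.04708992  0.48801967 -0.3738448  -1.11522804 -0.87323344 -2.5441668 ]
```

```bash
cat >> h.py <<'E'
from scipy.spatial.transform import Rotation as Rn
B=np.load("box.npz"); a=float(B["a"]); o=B["o"]; R2=np.array([[np.cos(a),-np.sin(a)],[np.sin(a),np.cos(a)]])
W=lambda x,y,z:[*(o+R2@[x,y]),z]
loc=lambda w:1e3*(np.atleast_2d(w)[:,:2]-o)@R2
def quat(tilt):
    s,c=np.sin(np.radians(tilt)),np.cos(np.radians(tilt))
    z=np.array([np.cos(a)*s,np.sin(a)*s,-c]); y=np.array([-np.sin(a),np.cos(a),0])
    return Rn.from_matrix(np.c_[np.cross(y,z),y,z]).as_quat(scalar_first=True)
E
python3 - <<'E'
from h import *
from station import *
move_straight([0.146,0.608,0.30],speed=.3)
q=quat(45)
move_to(W(-.185,.005,.28),q)
clamp(20)
move_straight(W(-.175,.005,.03),speed=.15)
dwell(.3); f0=read_state()["wrist_force"]; print(f0,read_state()["tool_pos"])
z=.03
while z>.0075:
    z-=.0015; move_straight(W(-.175,.005,z),speed=.02)
    s=read_state(); f=s["wrist_force"]-f0
    print(round(z,4),s["tool_pos"][2].round(4),f.round(1))
    if abs(f[2])>2: break
im=get_image("scene"); cv2.imwrite("pics/s1.png",cv2.resize(im["frame"][90:290,180:420],None,fx=3,fy=3,interpolation=cv2.INTER_CUBIC))
im=get_image("wrist"); cv2.imwrite("pics/w1.png",im["frame"])
print(read_state()["clock"],loc(read_state()["tool_pos"]))
E
```

```text
[-0.02842115  0.13875798 -0.35725702] [ 0.43056623 -0.05938572  0.03028362]
0.0285 0.0284 [-0.6 -0.5  1.3]
0.027 0.0268 [-0.5 -0.6 -0. ]
0.0255 0.0254 [ 0.2 -0.6  0.1]
0.024 0.0239 [ 0.  -1.4  0.7]
0.0225 0.0224 [ 0.4 -1.   0.7]
0.021 0.0209 [ 0.6 -0.   0.7]
0.0195 0.0194 [ 0.1 -0.3  0.7]
0.018 0.0179 [ 0.7 -0.3  0.1]
0.0165 0.0164 [-0.1  0.5  1.2]
0.015 0.0149 [0.7 0.7 0.2]
0.0135 0.0134 [-0.4 -0.2  0.2]
0.012 0.0119 [-0.1  0.3 -0.3]
0.0105 0.0104 [-1.4 -0.4 -0.3]
0.009 0.0089 [ 0.1 -0.7  0. ]
0.0075 0.0074 [0.5 0.6 0.6]
10.0833 [[-174.99442276    5.02258271]]
```

View pics/s1.png

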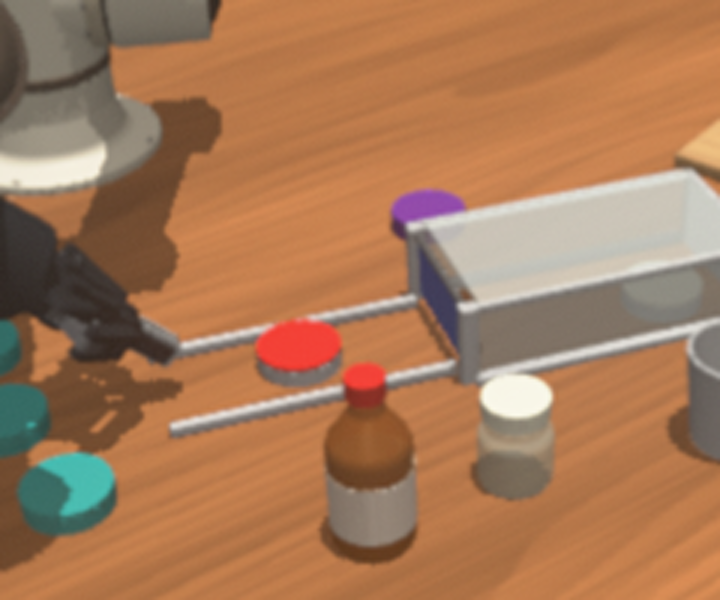

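View pics/w1.png

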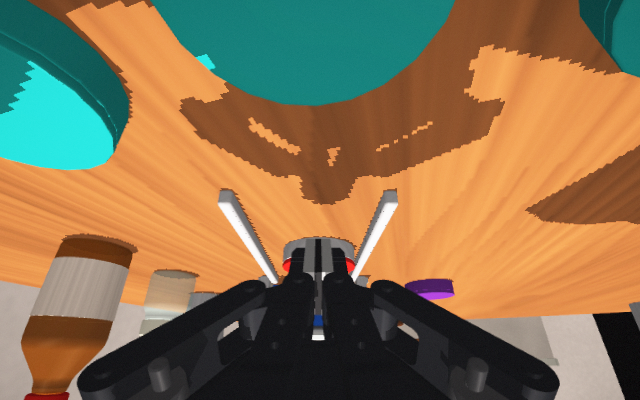

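The fingers are centred in the lane behind the dish, and TCP z 7.5 mm doesn't touch the table. Pushing in stages with force checks.

```bash
python3 - <<'E'
from h import *
from station import *
y=.006; z=.0075
f0=read_state()["wrist_force"]
for x in(-.14,-.10,-.05,-.02,.0,.01,.018):
    move_straight(W(x,y,z),speed=.06)
    s=read_state(); f=s["wrist_force"]; fl=(f[:2]-f0[:2])@R2
    im=get_image("top"); px=red(im,(200,165,355,262)); 
    print(x,loc(s["tool_pos"]).round(1),f.round(1),"lane F",fl.round(1),"dish",None if px is None else loc(cast(im,px,.018)).round(1))
    if np.linalg.norm(f-f0)>8: break
cv2.imwrite("pics/t2.png",cv2.resize(im["frame"][150:280,195:385],None,fx=4.2,fy=4.2,interpolation=cv2.INTER_CUBIC))
im=get_image("scene"); cv2.imwrite("pics/s2.png",cv2.resize(im["frame"][120:270,240:450],None,fx=3.8,fy=3.8,interpolation=cv2.INTER_CUBIC))
print(s["clock"])
E
```

```text
-0.14 [[-140.    6.]] [0.5 0.7 0.3] lane F [ 1.1 -1. ] dish [[-110.4    6.8]]
-0.1 [[-100.    6.]] [-0.1 -0.1  0.5] lane F [ 0.1 -0.6] dish [[-106.8    7. ]]
-0.05 [[-50.2   6. ]] [-0.8 -0.2  0. ] lane F [-0.2 -0. ] dish [[-99.3  12.7]]
-0.02 [[-19.8   6.2]] [-0.3 -0.6  0.1] lane F [-0.5 -0.5] dish [[-99.2  24.7]]
0.0 [[0.3 6.1]] [ 0.3  0.5 -0.1] lane F [ 0.8 -0.9] dish None
0.01 [[10.3  6.1]] [-0.2 -0.5 -0.3] lane F [-0.3 -0.7] dish [[-115.7   36.9]]
0.018 [[18.3  6.1]] [ 0.4  0.9 -0.4] lane F [ 1.2 -0.9] dish [[-110.8   36.5]]
14.65
```

View pics/s2.png

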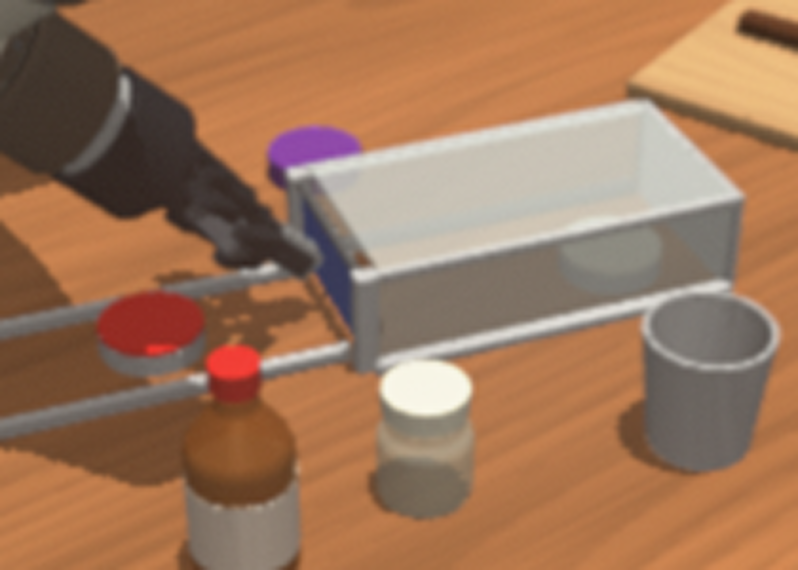

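The fingertips passed over the dish and it barely moved, so the tips are higher and further back than the reported TCP. I'll locate the real tip from both views.

```bash
python3 - <<'E'
from h import *
from station import *
s=read_state(); print(s["tool_pos"],s["opening"],s["orientation"],s["joint_pos"],ik(s["tool_pos"],s["orientation"]))
im=get_image("scene")
def full(im):  # world map from range
    v,u=np.mgrid[0:400,0:640]; K=np.array([[im["fx"],0,im["cx"]],[0,im["fy"],im["cy"]],[0,0,1]])
    n=cv2.undistortPoints(np.c_[u.ravel(),v.ravel()].astype(float).reshape(-1,1,2),K,np.array([im["k1"],0,0,0.])).reshape(-1,2)
    z=im["range_z"].ravel(); p=np.c_[n*z[:,None],z]; R=cv2.Rodrigues(im["rvec"])[0]
    return ((p-im["tvec"])@R).reshape(400,640,3)
for nm in("scene","top"):
    im=get_image(nm); w=full(im); v=im["frame"].max(2)<110
    l=np.dstack([loc(w.reshape(-1,3)).reshape(400,640,2),w[...,2]*1e3])
    m=(abs(l[...,1]-6)<25)&(l[...,2]>8)&(l[...,2]<150)&(l[...,0]>-150)&(l[...,0]<60)&(im["range_z"]>0)
    for lo in range(-150,60,10):
        k=m&(l[...,0]>=lo)&(l[...,0]<lo+10)
        if k.sum(): print(nm,lo,k.sum(),"z",l[...,2][k].min().round(),np.median(l[...,2][k]).round(),l[...,2][k].max().round(),"y",l[...,1][k].min().round(),l[...,1][k].max().round())
E
```

```text
[0.48253412 0.1265299  0.00749449] 6.358721238493737e-06 [ 0.30549492 -0.55637978  0.73758749  0.23038902] [-0.07101324  0.48768557 -0.39022963 -1.11436521 -0.88006909  0.62512086] [-0.07101324  0.48768557 -0.39022963 -1.11436521 -0.88006909  0.62512086]
scene -150 25 z 123.0 136.0 147.0 y -19.0 -9.0
scene -140 61 z 9.0 18.0 129.0 y -19.0 24.0
scene -130 72 z 8.0 18.0 115.0 y -19.0 30.0
scene -120 64 z 16.0 18.0 107.0 y -19.0 29.0
scene -110 57 z 17.0 19.0 21.0 y -19.0 29.0
scene -100 61 z 16.0 19.0 98.0 y -18.0 30.0
scene -90 70 z 9.0 18.0 148.0 y -19.0 30.0
scene -80 56 z 14.0 115.0 149.0 y -18.0 23.0
scene -70 60 z 72.0 116.0 124.0 y -19.0 23.0
scene -60 46 z 84.0 102.0 115.0 y -18.0 26.0
scene -50 43 z 79.0 91.0 100.0 y -14.0 19.0
scene -40 32 z 43.0 76.0 84.0 y -16.0 31.0
scene -30 51 z 33.0 55.0 76.0 y -12.0 12.0
scene -20 47 z 28.0 49.0 61.0 y -11.0 10.0
scene -10 23 z 31.0 44.0 52.0 y -8.0 11.0
scene 0 132 z 11.0 43.0 65.0 y -19.0 30.0
scene 10 47 z 63.0 67.0 70.0 y -18.0 31.0
scene 20 51 z 65.0 67.0 70.0 y -17.0 30.0
scene 30 51 z 65.0 68.0 70.0 y -18.0 30.0
scene 40 49 z 66.0 68.0 70.0 y -17.0 31.0
scene 50 47 z 65.0 67.0 70.0 y -16.0 31.0
top -90 11 z 116.0 148.0 150.0 y -19.0 30.0
top -80 59 z 103.0 116.0 150.0 y -18.0 31.0
top -70 73 z 96.0 108.0 123.0 y -18.0 31.0
top -60 64 z 60.0 96.0 107.0 y -18.0 31.0
top -50 67 z 50.0 81.0 96.0 y -19.0 31.0
top -40 54 z 55.0 72.0 82.0 y -18.0 29.0
top -30 37 z 38.0 58.0 70.0 y -7.0 21.0
top -20 34 z 40.0 50.0 58.0 y -5.0 21.0
top -10 43 z 10.0 45.0 66.0 y -19.0 29.0
top 0 34 z 56.0 62.0 71.0 y -19.0 31.0
top 10 69 z 61.0 66.0 75.0 y -19.0 30.0
top 20 69 z 61.0 65.0 71.0 y -18.0 31.0
top 30 68 z 60.0 66.0 72.0 y -18.0 30.0
top 40 70 z 58.0 65.0 71.0 y -19.0 31.0
top 50 71 z 58.0 65.0 73.0 y -19.0 31.0
```

View pics/t2.png

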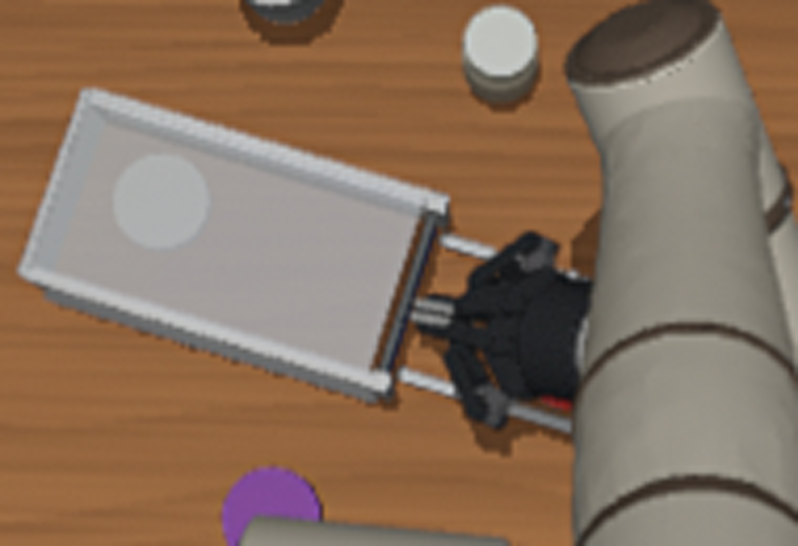

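Depth from both views puts the real tip about (-10,35) mm in the box frame's x–z. That is roughly 37 mm short of the reported TCP along the finger axis, and the lateral position is right. I'll go back over the dish and calibrate the tip by touching the table behind it.

```bash
python3 - <<'E'
from h import *
from station import *
y=.006
move_straight(W(-.02,y,.045),speed=.15)
move_straight(W(-.145,y,.045),speed=.2)
move_straight(W(-.145,y,-.005),speed=.1)
im=get_image("scene"); px=red(im,(255,190,297,217)); print("dish scene",px,loc(cast(im,px,.018)).round(1))
cv2.imwrite("pics/s3.png",cv2.resize(im["frame"][120:270,200:410],None,fx=3.8,fy=3.8,interpolation=cv2.INTER_CUBIC))
dwell(.2); f0=np.mean([read_state()["wrist_force"] for _ in range(3)],0)
z=-.005
while z>-.034:
    z-=.0015
    try: move_straight(W(-.145,y,z),speed=.03)
    except MotionError as e: print(e); break
    s=read_state(); f=s["wrist_force"]-f0
    if f[2]>2.5: print("touch?",z,s["tool_pos"][2],f.round(1)); 
    if f[2]>4: break
print(z,f.round(1),s["tool_pos"],s["clock"])
E
```

```text
dish scene [279.58595642 204.91767554] [[-107.1    1.7]]
touch? -0.02 -0.019702116600721187 [-1.2 -0.6  2.8]
touch? -0.021500000000000002 -0.01977523907594944 [-1.8 -2.7 12.1]
-0.021500000000000002 [-1.8 -2.7 12.1] [ 0.43794962 -0.03015891 -0.01977524] 19.8333
```

View pics/s3.png

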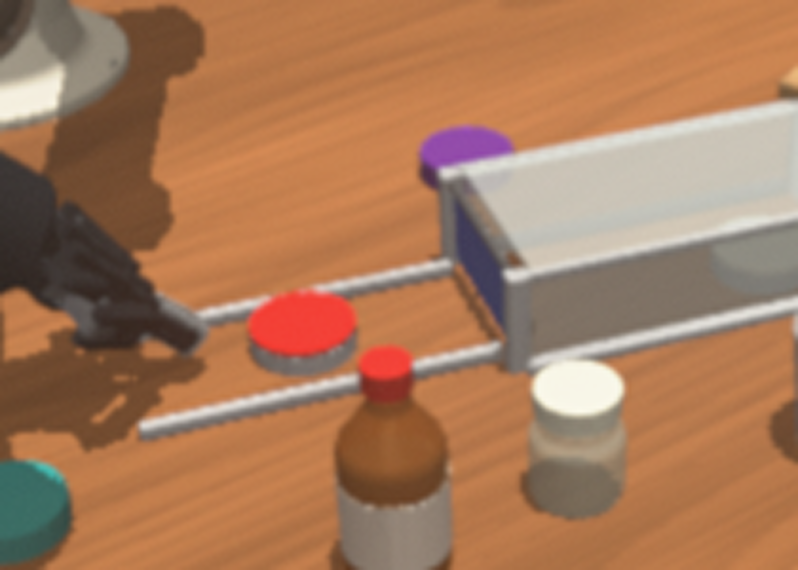

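Contact came at commanded z = -19.7 mm. That matches a 39 mm tool-length discrepancy along the finger axis. I'll apply this offset, use a 43° tilt, and push with checks. The dish hasn't moved from about x -107.

```bash
cat > push.py <<'E'
from h import *
from station import *
y=.006; T=43; z=-.0203; DX=.0265   # command = real tip + DX along the lane
def look(tag):
    s=read_state(); f=s["wrist_force"]
    im=get_image("scene"); px=red(im,(240,170,400,211))
    print(tag,"tip",(loc(s["tool_pos"])[0]-[DX*1e3,0]).round(1),"z",s["tool_pos"][2].round(4),"F",(f[:2]@R2).round(1),f[2].round(1),
      "dish",None if px is None else (loc(cast(im,px,.018))+[0,5]).round(1),"t",s["clock"])
    return im,f
E
python3 - <<'E'
from push import *
q=quat(T)
move_straight(W(-.145,y,-.01),speed=.05)
move_straight(W(-.145,y,-.01),speed=.05,orientation=q)
move_straight(W(-.145,y,z),speed=.04)
look("down")
for x in(-.135,-.105,-.07):
    move_straight(W(x+DX,y,z),speed=.05)
    im,f=look(x)
    if np.linalg.norm(f)>12: break
cv2.imwrite("pics/s4.png",cv2.resize(im["frame"][120:270,220:430],None,fx=3.8,fy=3.8,interpolation=cv2.INTER_CUBIC))
E
```

```text
down tip [-171.6    6. ] z -0.0208 F [ 0.2 -0.1] 1.0 dish [[-106.5   11.2]] t 20.875
-0.135 tip [-135.    6.] z -0.0202 F [-0.6  0.5] 1.0 dish [[-93.7   9.4]] t 21.8083
-0.105 tip [-104.8    6.1] z -0.0202 F [-0.2 -0.3] 0.0 dish [[-64.2   8.4]] t 22.6083
-0.07 tip [-69.9   6.1] z -0.0203 F [-0.  -0.1] 0.0 dish [[-29.9   8.3]] t 23.5083
```

View pics/s4.png

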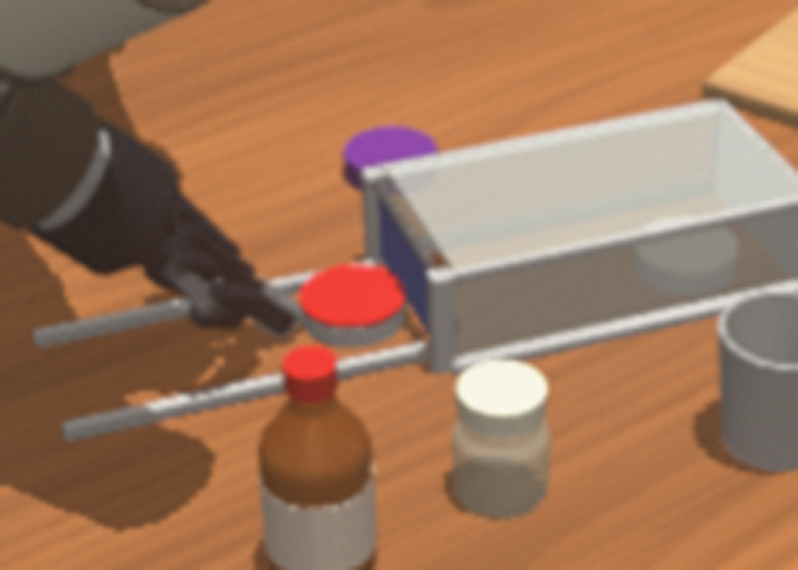

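The fingers now push the dish flat, with its centre about 40 mm ahead of the tip as predicted. Its front edge is at the flap, so I'm pushing on through.

```bash
python3 - <<'E'
from push import *
for x in(-.03,.0,.012,.018,.022,.025,.027):
    move_straight(W(x+DX,y,z),speed=.05 if x<.01 else .03)
    im,f=look(x)
    if np.linalg.norm(f)>7: break
im=get_image("scene"); cv2.imwrite("pics/s5.png",cv2.resize(im["frame"][120:270,240:450],None,fx=3.8,fy=3.8,interpolation=cv2.INTER_CUBIC))
E
```

```text
-0.03 tip [-29.9   6. ] z -0.0202 F [ 0.2 -0.2] -0.1 dish [[-2.2 10.1]] t 24.5083
0.0 tip [0.2 6.1] z -0.0203 F [0.6 0.6] -0.6 dish [[0.1 8.5]] t 25.3083
0.012 tip [12.3  6.1] z -0.0202 F [-0.   1.1] 0.5 dish [[-66.9 -29.4]] t 25.9083
0.018 tip [18.3  6.1] z -0.0202 F [-0.6  0.4] 0.2 dish [[-67.9 -29.1]] t 26.3083
0.022 tip [22.2  6. ] z -0.0203 F [0.2 0.3] 0.6 dish [[-67.9 -29.1]] t 26.6417
0.025 tip [25.2  6. ] z -0.0203 F [-1.1  0.6] -0.7 dish [[-66.9 -29.4]] t 26.9417
0.027 tip [27.1  6. ] z -0.0203 F [-0.3  0.4] 0.2 dish [[-67.9 -29.1]] t 27.2417
```

View pics/s5.png

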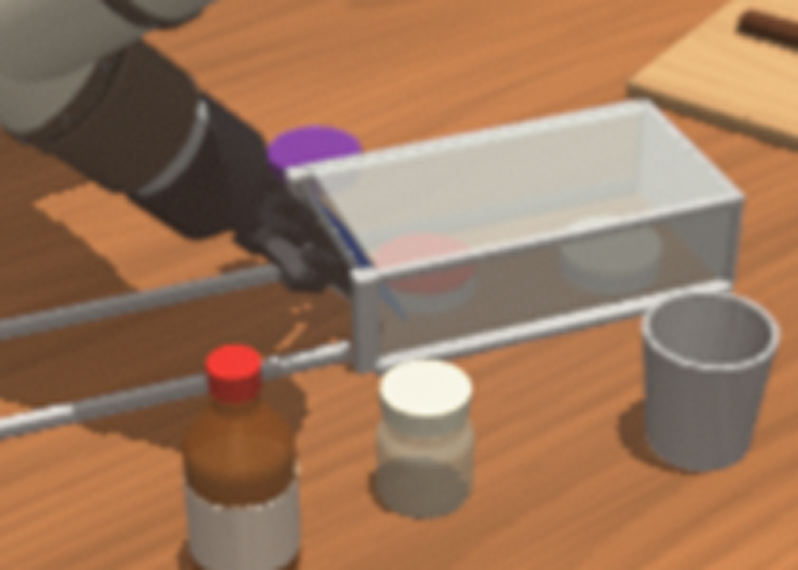

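The dish is inside, with its lid at about crop (428,262), and the flap is resting over the fingers. There's no axle contact force, so I'll add 3 mm, then withdraw and check.

```bash
python3 - <<'E'
from push import *
for x in(.0285,.030):
    move_straight(W(x+DX,y,z),speed=.03); im,f=look(x)
    if np.linalg.norm(f)>6: break
move_straight(W(-.03+DX,y,z),speed=.08); look("back")
move_straight(W(-.10+DX,y,z+.05),speed=.15)
dwell(.6); look("out")
im=get_image("scene"); cv2.imwrite("pics/s6.png",cv2.resize(im["frame"][120:270,240:450],None,fx=3.8,fy=3.8,interpolation=cv2.INTER_CUBIC))
h=cv2.cvtColor(im["frame"],cv2.COLOR_BGR2HSV)[165:210,330:380]
m=((h[...,0]<9)|(h[...,0]>165))&(h[...,1]>60); v,u=np.nonzero(m); print(len(u),loc(cast(im,[u.mean()+330,v.mean()+165],.018))+[0,5])
E
```

```text
0.0285 tip [28.6  6. ] z -0.0203 F [-0.2 -0.2] -0.6 dish [[-66.9 -29.4]] t 27.5917
0.03 tip [29.8  6. ] z -0.0204 F [-2.5  0.2] -0.4 dish [[-66.9 -29.4]] t 27.8917
back tip [-29.8   5.9] z -0.0202 F [0.3 1. ] 0.4 dish [[-67.9 -29.1]] t 28.8417
out tip [-99.9   6. ] z 0.0296 F [-0.  -0.2] 0.0 dish [[-65.8 -29.8]] t 30.2167
87 [[ 65.82453431 -12.81708915]]
```

View pics/s6.png

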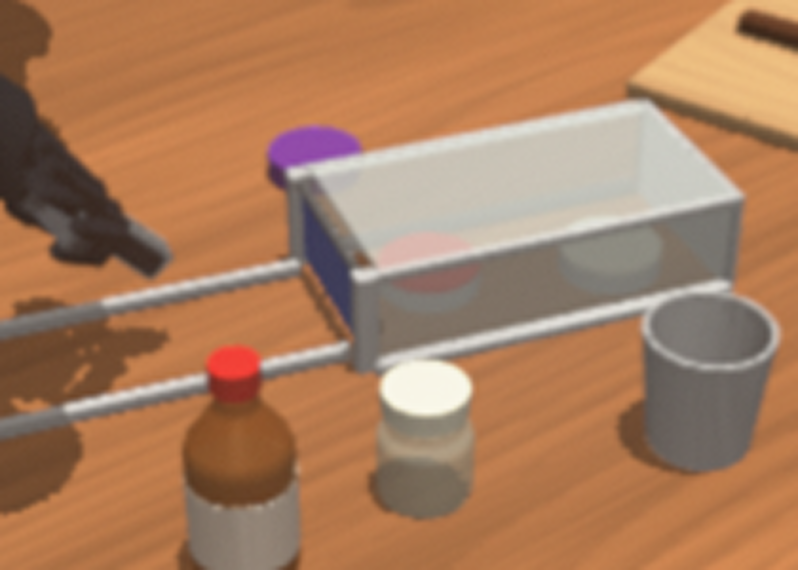

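The flap hangs shut just as it did at the start: its blue face spans crop (305,180)–(352,330). The dish lies flat inside at about x 66–70 mm, clear of the white-lidded dish. The fingers are free, so I'm handing in.

```bash
python3 -c "
from station import *
print(finish_job())"
```

```text
the job is handed in; nothing more can be done
None
```

I pushed the red-lidded dish through the flap into the box and handed the job in: before hand-in the pictures showed it flat about 66–70 mm past the flap, the flap shut, and the white-lidded dish, cup, jar and bottle undisturbed; the first push passed over the dish because the real fingertips sit about 39 mm short of the reported TCP, which I corrected with a table touch.

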